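Show where the stray jar belongs

TASK

Show a trainee how to tidy the bench, without touching anything: point down at the squat brown jar that stands outside the blue tray, with the fingertips a couple of centimetres above the middle of its cap, and stay there for two seconds. Then point down in the same way at the middle of the tray's one empty pocket, a couple of centimetres above the level of the tray's rim, stay there for two seconds and finish still pointing there. Point at no other jar or bottle, and leave everything where it stands.

Things in the scene. Friction and masses are not known exactly. Their poses are not given: they have to be found in the camera images.
- stray_top (a point): centre of the top of the cap of the stray jar: a squat brown glass jar with a black cap and a paper label, 56 mm across and 85 mm tall, loose and upright on the table, the only squat jar outside the tray. This point is 85 mm above the table; z up
- stray: the stray jar itself (see stray_top); origin at the centre of its underside, z up
- empty_pocket (a point): centre of the mouth of the tray's one empty pocket, level with the tray's rim, 50 mm above the table; the pocket is about 75 mm by 74 mm and 45 mm deep; z up
- tray: blue plastic tray fixed to the table, 85 mm (its x) by 320 mm (its y) by 50 mm tall, walls and floor 5 mm; three cross walls make a row of four equal pockets along its y, their centres at y = -118, -39, +39 and +118 mm, x = 0. Three pockets hold a squat jar each (their tops 90 mm above the table, 40 mm above the rim), any one is empty. Origin at the centre of its underside
- jar_a: a squat jar of the same kind as stray (brown glass, black cap, 56 mm across, 85 mm tall), standing in a pocket of the tray, its underside 5 mm above the table; origin at the centre of its underside, z up. Not to be pointed at or touched
- jar_b: a squat jar of the same kind as stray (brown glass, black cap, 56 mm across, 85 mm tall), standing in a pocket of the tray, its underside 5 mm above the table; origin at the centre of its underside, z up. Not to be pointed at or touched
- jar_c: a squat jar of the same kind as stray (brown glass, black cap, 56 mm across, 85 mm tall), standing in a pocket of the tray, its underside 5 mm above the table; origin at the centre of its underside, z up. Not to be pointed at or touched
- tall_bottle: tall brown glass bottle with a black cap, 60 mm across and 145 mm tall, loose on the table near the stray jar; origin at the centre of its underside. Bystander
- slim_bottle: slim brown glass bottle with a black cap, 34 mm across and 100 mm tall, loose on the table near the stray jar; origin at the centre of its underside. Bystander
- wash_bottle: white plastic wash bottle with a bent spout (to its -x, 65 mm out), 64 mm across, about 181 mm tall; origin at the centre of its underside. Bystander
- beaker: glass beaker, 68 mm across, 90 mm tall; origin at the centre of its underside. Bystander
- petri_dish: closed glass dish, 90 mm across, 16 mm tall; origin at the centre of its underside. Bystander
- slide_box: white box for microscope slides with a clear lid, 87 mm (x) by 57 mm (y), 32 mm tall; origin at the centre of its underside. Bystander
- spatula: thin double-ended steel lab spatula lying along its x, 160 mm long, 5 mm thick; origin at the middle of its underside. Bystander

How it is judged:
By the outcome, as a careful person would: the job done as asked, in the order asked, and still so for the second after the job is handed in, with the robot touching nothing.
It also fails if it takes over 38 s, if anything falls off the work surface, if the arm or the gripper's body presses on something with over 40 N, if the wrist force passes 120 N, or if a joint passes its speed limit or range.

ROBOT

A 6-joint arm with a two-finger parallel gripper is mounted at the origin on the work surface. World frame = base frame: x ahead of the robot, y to its left, z up, the work surface at z = 0. Lengths are in m, angles in rad, forces in N, time in s.
With the tool pointing down it reaches from about 0.3 to 0.875 m from the base axis. Payload 6.4 kg.
Tool frame: the origin (TCP) lies between the finger pads, 19 mm behind the fingertips; this is the grasp point; z points along the fingers, y is the line along which they close (so a half turn about z gives the same grasp; the last joint's range is limited). The gripper opens to 85 mm and grips with 20 to 120 N. Pads are 22 mm wide; open, the fingers measure 114 mm over their backs; the gripper's body (76 mm by 85 mm) begins 54 mm behind the grasp point. The pads swing forward as they close: fully open they stand 13 mm farther back than shut.
Start: joints at [-1.455, 0.181, 1.607, -0, 1.354, -0.206], TCP at [0.182, -0.545, 0.25] pointing down, gripper open.
Joint ranges: [-2.99, 2.99], [-0.89, 2.07], [0.3, 2.58], [-1.14, 4.28], [0, 2.63], [-3.12, 3.12]. Speed limits (rad/s): [2.57, 2.57, 3.01, 3.14, 3.14, 3.14].

INTERFACE

Orientations are given as a unit quaternion [w, x, y, z].
In Python, from bench import ctrl gives the robot as it stands.
- The arm moves only by the shell command python3 -m handwheel 'ROWS' [OPENING]. ROWS is JSON, a list that holds one entry, the list of rows, each a list of 4 numbers: the shift along the tool's x, y, z each as a share of 20 cm, from -1 to 1, then the turn about the tool's z as a share of 1.5 rad, from -1 to 1. In form: [[[x, y, z, twist], ...]]. A call has 1 to 10 rows; each row is the pose to reach, as a shift and turn from the pose commanded when the call began, along the tool's axes at that moment; what a row does not reach only later rows make up. A row lasts 1/8 s, in which the tool goes at most 62.5 mm and 10.7 degrees, less where a joint would pass 70% of its speed; a pose out of reach is approached as far as the arm can. A call with a number of a shift or a turn outside -1 to 1 is refused whole. A call with a gripper value outside its range is refused whole. OPENING is the finger opening in mm, from 0 to 85.4, set as the call begins (- or left out, the last holds). The fingers move at their own pace and stop on an object; the grip force is fixed at half the most. Time passes only in rows, so rows that repeat a pose let the fingers close. It gives the time, the measured TCP pose, the force, the opening and the grip force at its end, in the units of the state.
- ctrl.get_obs(): the state, without advancing time (a new reading comes with each control period).
- ctrl.camera(name): name is "scene" or "top" or "wrist"; returns a dict with "color" (384x512x3 uint8, red, green, blue), "range_z" (384x512 float32, m along the optical axis (not along the pixel's ray), 0 where there is no reading), "K" (3x3 intrinsics, pixels), "distortion" ([k1, k2, p1, p2, k3] as OpenCV has them; the pictures are not rectified), "pose" (4x4, takes a point from camera to world coordinates); the wrist camera has in their place "T_tool_cam" (4x4, takes a point from camera to tool coordinates, whose origin is the TCP and whose axes are the flange's). Camera axes: x right, y down, z forward; pixel columns grow to the right and rows downward; lengths in m; the calibration is good to about 2 mm. A picture is of the moment at which its call begins: read the wrist's pose just before it.
- ctrl.hand_in(): hands the job in; it is judged then, once.
The state is a dict: "time_s": time; "q": joint angles; "dq": joint speeds; "joint_efforts": joint torques, N m; "eef_pos": TCP position; "eef_rot": TCP orientation; "wrist_force": force on the tool from outside, world axes, zero at the start; "torque": the same for the moment, N m; "opening": opening from 0.0 (shut) to 1.0 (fully open); "grasp_force": force on a finger pad.
Only numpy, scipy, OpenCV 4.12 (cv2) and the standard library are available. Lean on these libraries where they do the work, as an engineer would, in place of code of your own. Each camera call takes 0.05 s, during which the arm holds its last target. There are 200 camera calls.

## Working session

There is one attempt and no reset: what is moved stays moved. The work goes in short steps, Python scripts to look and compute and a shell command to move; the robot and the scene stay as the last step left them, time stands still between calls to the robot, and variables do not carry over. Pictures are saved under pics/ and viewed, at most 10 in all, crops included, and the job is handed in when it is done.

```bash
mkdir -p pics; cat > h.py <<'E'
import numpy as np, cv2
from bench import ctrl
def cloud(c):
    h,w=c["range_z"].shape
    u,v=np.meshgrid(np.arange(w),np.arange(h))
    p=cv2.undistortPoints(np.stack([u,v],-1).reshape(-1,1,2).astype(np.float64),c["K"],np.array(c["distortion"])).reshape(h,w,2)
    z=c["range_z"]
    P=np.concatenate([p*z[...,None],z[...,None]],-1)
    T=np.array(c["pose"])
    return P@T[:3,:3].T+T[:3,3]
E
python3 - <<'E'
from h import *
o=ctrl.get_obs();print(o["time_s"],o["eef_pos"],o["eef_rot"],o["opening"])
for n in("top","scene"):
    c=ctrl.camera(n);np.savez("/tmp/"+n,P=cloud(c),z=c["range_z"],c=c["color"])
    cv2.imwrite(f"pics/{n}.png",cv2.resize(c["color"][...,::-1],(800,600)))
    print(np.array(c["pose"]).round(3))
E
```

```text
0.0 [ 0.18179488 -0.54494858  0.2490777 ] [-8.89109395e-04  9.87083392e-01  1.60204824e-01  2.24456858e-05] 1.0032303407430136
[[-0.02  -0.985  0.171  0.407]
 [-1.     0.021  0.005  0.038]
 [-0.009 -0.171 -0.985  1.07 ]
 [ 0.     0.     0.     1.   ]]
[[-0.853  0.398 -0.336  0.922]
 [ 0.521  0.654 -0.548  0.6  ]
 [ 0.001 -0.643 -0.766  0.848]
 [ 0.     0.     0.     1.   ]]
```

View pics/top.png

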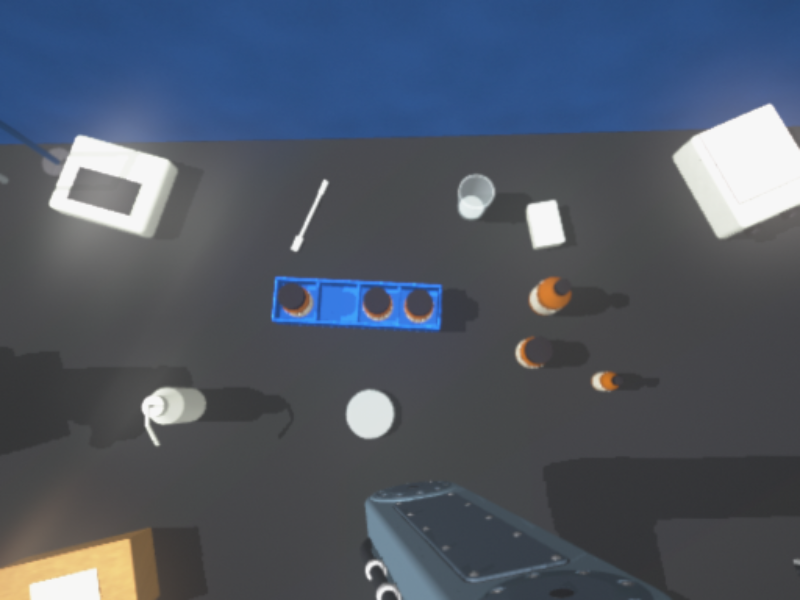

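View pics/scene.png

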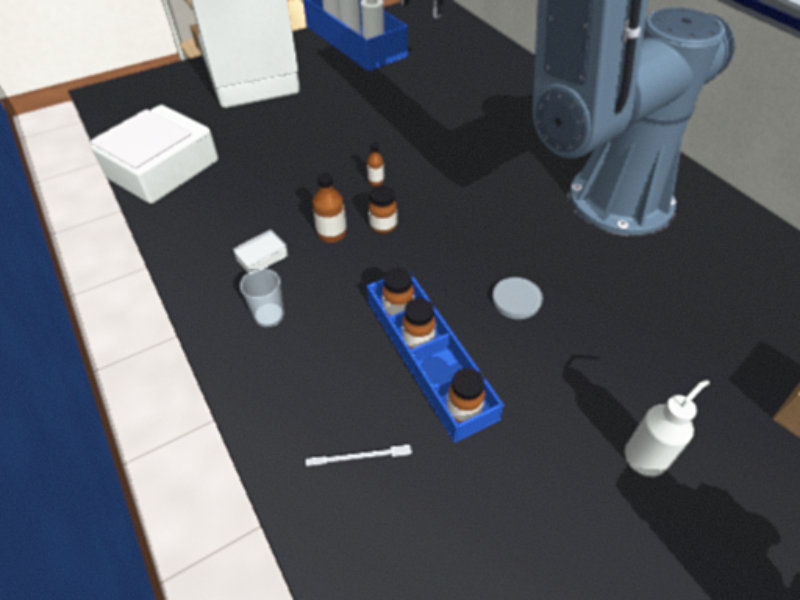

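The top view shows the stray jar at (537,351), the tall bottle at (552,293), the slim bottle at (605,381), and the empty pocket second from the left at (339,303). The scene view agrees.

```bash
cat > m.py <<'E'
from h import *
from scipy.spatial.transform import Rotation as R
for n in("top","scene"):
    d=np.load(f"/tmp/{n}.npz");P=d["P"];C=d["c"].astype(int);ok=d["z"]>0
    r,g,b=C[...,0],C[...,1],C[...,2]
    X,Y,Z=P[...,0],P[...,1],P[...,2]
    def pk(u,v):return P[int(v*.64),int(u*.64)].round(3)
    if n=="top":print("stray",pk(541,351),"tall",pk(562,287),"slim",pk(612,381),"pocket",pk(339,303))
    else:print("stray",pk(381,197),"tall",pk(325,182),"slim",pk(375,150),"pocket",pk(440,365))
    m=ok&(Z>.076)&(Z<.1)&(X>.25)&(X<.6)&(Y>-.4)&(Y<.25)
    k,l=cv2.connectedComponents(m.astype(np.uint8))
    for i in range(1,k):
        q=P[l==i]
        if len(q)>20:
            (cx,cy),rad=cv2.minEnclosingCircle(q[:,:2].astype(np.float32))
            print(n,len(q),"mean",q.mean(0).round(4),"circ",round(cx,4),round(cy,4),round(rad,4),"zmax",q[:,2].max().round(3))
    m=ok&(b>110)&(b>r+50)&(Z>.043)&(Z<.06)&(X>.25)&(X<.6)&(Y>-.3)&(Y<.3)
    q=P[m][:,:2].astype(np.float32);print(n,"tray rim",len(q),cv2.minAreaRect(q))
M=R.from_quat([.987083,.160205,0,-.000889]).as_matrix() # xyzw
print("tool axes in world (cols)\n",M.round(3))
E
python3 m.py
```

```text
stray [ 0.487 -0.204  0.085] tall [ 0.592 -0.231  0.145] slim [ 0.431 -0.325  0.087] pocket [0.597 0.173 0.007]
top 106 mean [ 0.5756 -0.2227  0.0916] circ 0.5865 -0.2315 0.0292 zmax 0.1
top 214 mean [0.5805 0.0927 0.0897] circ 0.5835 0.0925 0.0247 zmax 0.096
top 234 mean [0.5767 0.0143 0.0898] circ 0.5778 0.0143 0.0247 zmax 0.094
top 88 mean [0.5861 0.2381 0.0888] circ 0.5852 0.238 0.0183 zmax 0.096
top 246 mean [ 0.4867 -0.199   0.085 ] circ 0.4869 -0.1996 0.0246 zmax 0.091
top 26 mean [ 0.4298 -0.3279  0.0903] circ 0.4301 -0.3287 0.0073 zmax 0.099
top tray rim 327 ((0.5707406997680664, 0.1334683895111084), (0.3181692063808441, 0.06290148943662643), 88.2541732788086)
stray [ 0.497 -0.192  0.085] tall [ 0.596 -0.222  0.145] slim [ 0.433 -0.323  0.091] pocket [0.583 0.158 0.006]
scene 37 mean [ 0.4329 -0.33    0.0907] circ 0.431 -0.3327 0.0099 zmax 0.1
scene 153 mean [ 0.4899 -0.1977  0.0835] circ 0.4897 -0.2008 0.0261 zmax 0.088
scene 75 mean [ 0.5845 -0.2123  0.0899] circ 0.5814 -0.2184 0.0209 zmax 0.1
scene 224 mean [0.5797 0.0168 0.0881] circ 0.5788 0.013 0.0268 zmax 0.093
scene 220 mean [0.5829 0.0954 0.0883] circ 0.5847 0.0926 0.026 zmax 0.092
scene 89 mean [0.5875 0.2386 0.0891] circ 0.5864 0.2382 0.0171 zmax 0.092
scene tray rim 264 ((0.5678244233131409, 0.13137030601501465), (0.32266783714294434, 0.06443017721176147), 89.9304428100586)
tool axes in world (cols)
 [[ 0.949  0.316 -0.   ]
 [ 0.316 -0.949  0.002]
 [ 0.    -0.002 -1.   ]]
```

```bash
python3 -m handwheel '[[[0.15,-0.08,0,0],[0.35,-0.2,0,0],[0.55,-0.32,0,0],[0.75,-0.44,0,0],[0.9,-0.53,0,0],[1,-0.58,0,0],[1,-0.58,0,0]]]' 0
```

```text
time_s: 0.98
eef_pos: [0.3356, -0.3709, 0.2497]
eef_rot: [-0.0, 0.987, 0.162, -0.0]
wrist_force: [-0.9, -0.7, 1.1]
opening: -0.001
grasp_force: 0.0
```

```bash
python3 -m handwheel '[[[0.15,-0.08,0,0],[0.35,-0.2,0,0],[0.55,-0.32,0,0],[0.75,-0.44,0,0],[0.9,-0.52,0,0],[0.99,-0.57,0,0],[0.99,-0.57,0,0],[0.99,-0.57,0,0]]]' 0
python3 - <<'E'
from h import *
from scipy.spatial.transform import Rotation as R
o=ctrl.get_obs();p=o["eef_pos"];w,x,y,z=o["eef_rot"];M=R.from_quat([x,y,z,w]).as_matrix()
c=ctrl.camera("wrist");T=np.eye(4);T[:3,:3]=M;T[:3,3]=p;c["pose"]=T@np.array(c["T_tool_cam"])
P=cloud(c);Z=P[...,2];print(p.round(4),o["opening"],M.round(3))
m=(c["range_z"]>0)&(Z>.076)&(Z<.1)&(abs(P[...,0]-.488)<.05)&(abs(P[...,1]+.2)<.05)
q=P[m];print(len(q),q.mean(0),cv2.minEnclosingCircle(q[:,:2].astype(np.float32)))
cv2.imwrite("pics/w1.png",cv2.resize(c["color"][...,::-1],(640,480)))
t=(np.linalg.inv(np.array(c["T_tool_cam"]))@np.c_[((P-p)@M).reshape(-1,3),np.ones(P.size//3)].T)
L=((P-p)@M);f=(c["range_z"]>0)&(abs(L[...,0])<.03)&(abs(L[...,1])<.06)&(L[...,2]<.08)
print("fingers in tool frame",f.sum(), L[f].min(0) if f.any() else 0,L[f].max(0) if f.any() else 0)
c=ctrl.camera("top");P=cloud(c);C=c["color"].astype(int);X,Y,Z=P[...,0],P[...,1],P[...,2]
b=(c["range_z"]>0)&(C[...,2]>90)&(C[...,2]>C[...,0]+40)&(X>.5)&(X<.66)&(Y>-.1)&(Y<.33)&(Z<.06)
for zz in(.002,.044): 
  q=P[b&(Z>zz)][:,:2].astype(np.float32);print("tray",len(q),cv2.minAreaRect(q))
f=b&(Z<.012)&(Y>.12)&(Y<.21);print("floor",P[f].min(0),P[f].max(0),cv2.minAreaRect(P[f][:,:2].astype(np.float32)))
r=b&(Z>.046)
for y0 in np.arange(-.04,.32,.03):
  s=r&(abs(Y-y0)<.015); x=X[s]; print(round(y0,2),np.sort(x)[[0,-1]].round(3) if len(x) else 0)
E
```

```text
time_s: 1.98
eef_pos: [0.4861, -0.2023, 0.2497]
eef_rot: [0.0, 0.987, 0.16, -0.0]
wrist_force: [-0.0, -0.1, 0.9]
opening: 0.002
grasp_force: 0.0
[ 0.4861 -0.2023  0.2497] 0.002354868700121572 [[ 0.949  0.316 -0.001]
 [ 0.316 -0.949 -0.   ]
 [-0.001 -0.    -1.   ]]
1953 [ 0.48786071 -0.20046775  0.08517469] ((0.4866822063922882, -0.20051205158233643), 0.025096895173192024)
fingers in tool frame 48053 [-0.01234812 -0.05984457 -0.08391917] [0.02108018 0.0597941  0.01423677]
tray 2209 ((0.5939040780067444, 0.13629402220249176), (0.3378642499446869, 0.10012363642454147), 85.78788757324219)
tray 554 ((0.5867595672607422, 0.1318638026714325), (0.3194327652454376, 0.08565104752779007), 85.91642761230469)
floor [ 0.54361758  0.12029309 -0.00386897] [0.64830102 0.20979463 0.01199782] ((0.5959750413894653, 0.16474734246730804), (0.08946795761585236, 0.10364289581775665), 89.3050308227539)
-0.04 [0.556 0.616]
-0.01 [0.535 0.62 ]
0.02 [0.535 0.621]
0.05 [0.539 0.624]
0.08 [0.54  0.625]
0.11 [0.543 0.629]
0.14 [0.544 0.63 ]
0.17 [0.547 0.63 ]
0.2 [0.548 0.634]
0.23 [0.552 0.635]
0.26 [0.553 0.638]
0.29 [0.556 0.638]
```

View pics/w1.png

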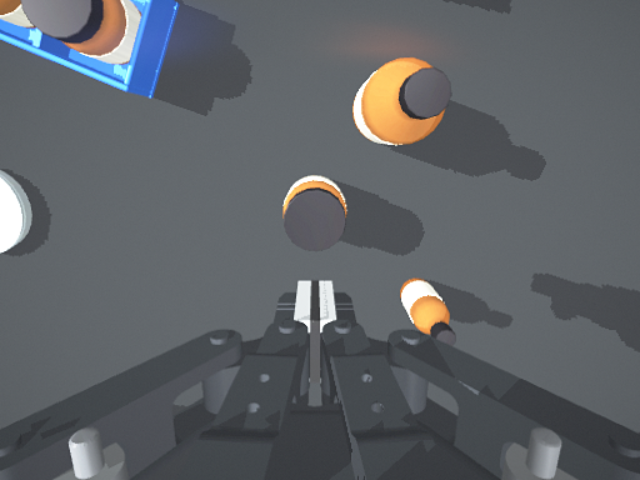

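The wrist view shows the shut fingers at (315,285), and the jar cap at (315,218) directly ahead and below. Next I descend over the stray and hold.

```bash
python3 -m handwheel '[[[0.01,-0.007,0.06,0],[0.01,-0.007,0.17,0],[0.01,-0.007,0.29,0],[0.01,-0.007,0.4,0],[0.01,-0.007,0.5,0],[0.01,-0.007,0.57,0],[0.01,-0.007,0.61,0],[0.01,-0.007,0.62,0],[0.01,-0.007,0.62,0],[0.01,-0.007,0.62,0]]]' 0
```

```text
time_s: 3.32
eef_pos: [0.4886, -0.1997, 0.1267]
eef_rot: [0.0, 0.987, 0.16, 0.0]
wrist_force: [1.7, -0.3, -0.2]
opening: -0.002
grasp_force: 0.0
```

```bash
python3 - <<'E'
from h import *
c=ctrl.camera("scene");cv2.imwrite("pics/s2.png",cv2.resize(c["color"][60:240,150:390,::-1],(800,600)))
E
```

```text
(no output)
```

View pics/s2.png

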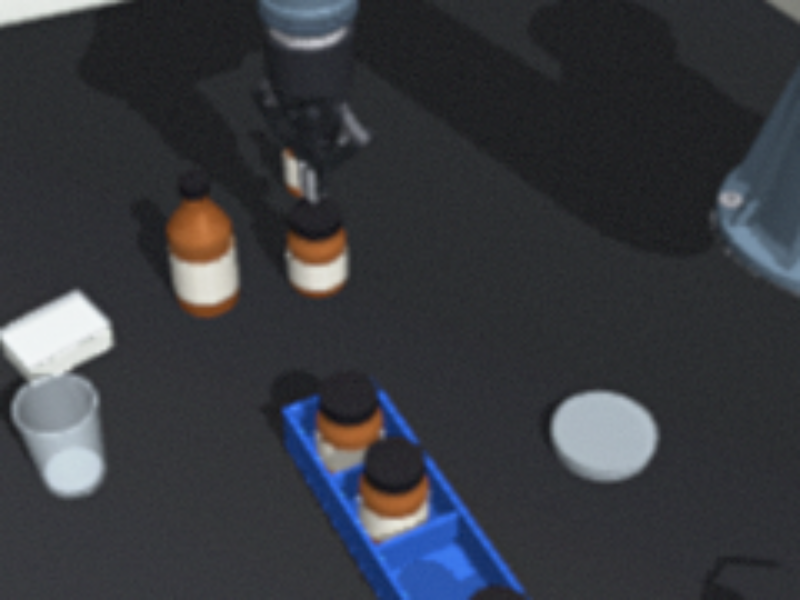

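The shut fingertips at (312,195) sit just above the stray's cap at (315,218), with a gap and nothing touched. Now I hold.

```bash
for i in 1 2; do python3 -m handwheel '[[[0,0,0,0],[0,0,0,0],[0,0,0,0],[0,0,0,0],[0,0,0,0],[0,0,0,0],[0,0,0,0],[0,0,0,0],[0,0,0,0],[0,0,0,0]]]' 0; done
python3 -m handwheel '[[[0,0,-0.06,0],[0,0,-0.17,0],[0,0,-0.29,0],[0,0,-0.4,0],[0,0,-0.5,0],[0,0,-0.57,0],[0,0,-0.61,0],[0,0,-0.62,0]]]' 0
```

```text
time_s: 4.62
eef_pos: [0.4882, -0.1994, 0.126]
eef_rot: [-0.0, 0.987, 0.16, 0.0]
wrist_force: [0.3, 0.9, 0.1]
opening: -0.003
grasp_force: 0.0
time_s: 5.88
eef_pos: [0.4882, -0.1995, 0.126]
eef_rot: [-0.0, 0.987, 0.16, 0.0]
wrist_force: [0.1, 0.3, 0.1]
opening: -0.001
grasp_force: 0.0
time_s: 6.88
eef_pos: [0.4882, -0.1995, 0.2503]
eef_rot: [0.0, 0.987, 0.16, 0.0]
wrist_force: [0.4, 0.6, -0.2]
opening: -0.002
grasp_force: 0.0
```

```bash
python3 -m handwheel '[[[0.03,-0.12,0,0],[0.08,-0.33,0,0],[0.13,-0.55,0,0],[0.18,-0.77,0,0],[0.21,-0.91,0,0],[0.23,-0.98,0,0],[0.23,-0.98,0,0]]]' 0
python3 -m handwheel '[[[0.03,-0.1,0,-0.05],[0.08,-0.25,0,-0.16],[0.14,-0.43,0,-0.28],[0.2,-0.6,0,-0.4],[0.24,-0.73,0,-0.52],[0.26,-0.79,0,-0.63],[0.27,-0.81,0,-0.72],[0.27,-0.81,0,-0.77],[0.27,-0.81,0,-0.78],[0.27,-0.81,0,-0.78]]]' 0
python3 - <<'E'
from h import *
from scipy.spatial.transform import Rotation as R
o=ctrl.get_obs();p=o["eef_pos"];w,x,y,z=o["eef_rot"];M=R.from_quat([x,y,z,w]).as_matrix()
c=ctrl.camera("wrist");T=np.eye(4);T[:3,:3]=M;T[:3,3]=p;c["pose"]=T@np.array(c["T_tool_cam"])
P=cloud(c);C=c["color"].astype(int);X,Y,Z=P[...,0],P[...,1],P[...,2]
print(M.round(3),"to go, tool /0.2:",(M.T@(np.array([.5896,.1711,.0905])-p)/.2).round(3))
b=(c["range_z"]>0)&(C[...,2]>90)&(C[...,2]>C[...,0]+40)&(Z>.045)&(Z<.056)&(X>.5)&(X<.68)
for y0 in np.arange(.09,.26,.02):
  s=b&(abs(Y-y0)<.01);print(y0.round(2),s.sum(),(X[s].min().round(4),X[s].max().round(4)) if s.any() else "")
s=b&(abs(X-.59)<.02);print("cross walls y",np.histogram(Y[s],np.arange(.1,.26,.004)))
cv2.imwrite("pics/w2.png",cv2.resize(c["color"][...,::-1],(640,480)))
E
```

```text
time_s: 7.75
eef_pos: [0.4697, 0.0014, 0.2496]
eef_rot: [-0.0, 0.987, 0.161, -0.0]
wrist_force: [0.2, 0.3, -0.6]
opening: 0.001
grasp_force: 0.0
time_s: 9.0
eef_pos: [0.4701, 0.171, 0.2498]
eef_rot: [-0.0, 0.735, 0.678, -0.0]
wrist_force: [0.3, 1.2, -0.5]
opening: -0.0
grasp_force: 0.0
[[ 0.081  0.997 -0.   ]
 [ 0.997 -0.081 -0.   ]
 [-0.    -0.    -1.   ]] to go, tool /0.2: [0.049 0.596 0.796]
0.09 139 (np.float64(0.5406), np.float64(0.6272))
0.11 185 (np.float64(0.5419), np.float64(0.6287))
0.13 192 (np.float64(0.5436), np.float64(0.6301))
0.15 197 (np.float64(0.5451), np.float64(0.6316))
0.17 199 (np.float64(0.5463), np.float64(0.6329))
0.19 214 (np.float64(0.5475), np.float64(0.6342))
0.21 223 (np.float64(0.5491), np.float64(0.6359))
0.23 185 (np.float64(0.5505), np.float64(0.6361))
0.25 121 (np.float64(0.5521), np.float64(0.5578))
cross walls y (array([0, 0, 0, 0, 0, 0, 0, 0, 0, 0, 0, 0, 0, 0, 0, 0, 0, 0, 0, 0, 0, 0,
       0, 0, 0, 0, 0, 1, 0, 0, 0, 0, 0, 0, 0, 0, 0, 0, 0]), array([0.1  , 0.104, 0.108, 0.112, 0.116, 0.12 , 0.124, 0.128, 0.132,
       0.136, 0.14 , 0.144, 0.148, 0.152, 0.156, 0.16 , 0.164, 0.168,
       0.172, 0.176, 0.18 , 0.184, 0.188, 0.192, 0.196, 0.2  , 0.204,
       0.208, 0.212, 0.216, 0.22 , 0.224, 0.228, 0.232, 0.236, 0.24 ,
       0.244, 0.248, 0.252, 0.256]))
```

View pics/w2.png

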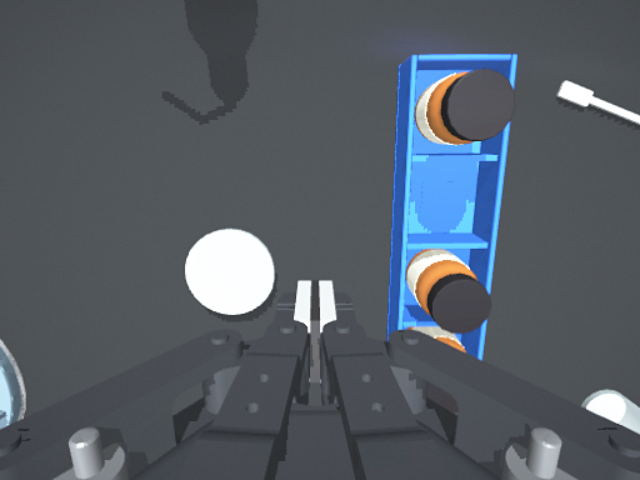

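The wrist view shows the empty pocket between cross walls at (455,157) and (447,242), with its side walls agreeing with x = 0.5896. I'll check its y from the cross walls.

```bash
python3 - <<'E'
from h import *
from scipy.spatial.transform import Rotation as R
o=ctrl.get_obs();p=o["eef_pos"];w,x,y,z=o["eef_rot"];M=R.from_quat([x,y,z,w]).as_matrix()
c=ctrl.camera("wrist");T=np.eye(4);T[:3,:3]=M;T[:3,3]=p;c["pose"]=T@np.array(c["T_tool_cam"])
P=cloud(c)
for v in list(range(120,132))+list(range(184,204)):print(v,P[v,358].round(4))
E
```

```text
120 [0.6003 0.215  0.0053]
121 [0.6005 0.2138 0.0049]
122 [0.6005 0.2127 0.005 ]
123 [0.5954 0.2125 0.0201]
124 [0.5873 0.2131 0.0439]
125 [0.5875 0.212  0.0433]
126 [0.5878 0.2109 0.0425]
127 [0.5876 0.2099 0.0429]
128 [0.5879 0.2087 0.0421]
129 [0.6003 0.2044 0.0056]
130 [0.6009 0.2031 0.0039]
131 [0.6002 0.2021 0.0061]
184 [0.6009 0.136  0.0057]
185 [0.6013 0.1344 0.0046]
186 [0.6012 0.1332 0.005 ]
187 [0.6002 0.1327 0.0079]
188 [0.5982 0.1331 0.0138]
189 [0.5961 0.1337 0.02  ]
190 [0.5953 0.1331 0.0225]
191 [0.5933 0.1336 0.0282]
192 [0.5917 0.1338 0.0331]
193 [0.5906 0.1335 0.0362]
194 [0.5892 0.1336 0.0403]
195 [0.5879 0.1336 0.0441]
196 [0.588  0.1324 0.044 ]
197 [0.5883 0.1309 0.0432]
198 [0.5883 0.1297 0.0431]
199 [0.6015 0.1158 0.0046]
200 [0.601  0.115  0.0061]
201 [0.599  0.1156 0.012 ]
202 [0.595  0.1183 0.0237]
203 [0.5928 0.1192 0.0301]
```

```bash
python3 -m handwheel '[[[0.01,0.07,0,0],[0.02,0.2,0,0],[0.03,0.36,0,0],[0.04,0.5,0,0],[0.05,0.58,0,0],[0.05,0.597,0,0],[0.05,0.597,0,0],[0.05,0.597,0,0]]]' 0
python3 -m handwheel '[[[0,0,0.07,0],[0,0,0.19,0],[0,0,0.33,0],[0,0,0.47,0],[0,0,0.59,0],[0,0,0.69,0],[0,0,0.76,0],[0,0,0.79,0],[0,0,0.795,0],[0,0,0.795,0]]]' 0
python3 - <<'E'
from h import *
c=ctrl.camera("scene");cv2.imwrite("pics/s3.png",cv2.resize(c["color"][100:280,190:430,::-1],(800,600)))
E
```

```text
time_s: 10.1
eef_pos: [0.5892, 0.1724, 0.25]
eef_rot: [-0.0, 0.734, 0.679, -0.0]
wrist_force: [0.8, 0.5, 0.0]
opening: 0.002
grasp_force: 0.0
time_s: 11.35
eef_pos: [0.5902, 0.1724, 0.0918]
eef_rot: [0.0, 0.734, 0.679, 0.001]
wrist_force: [0.2, 0.9, 0.2]
opening: 0.001
grasp_force: 0.0
```

View pics/s3.png

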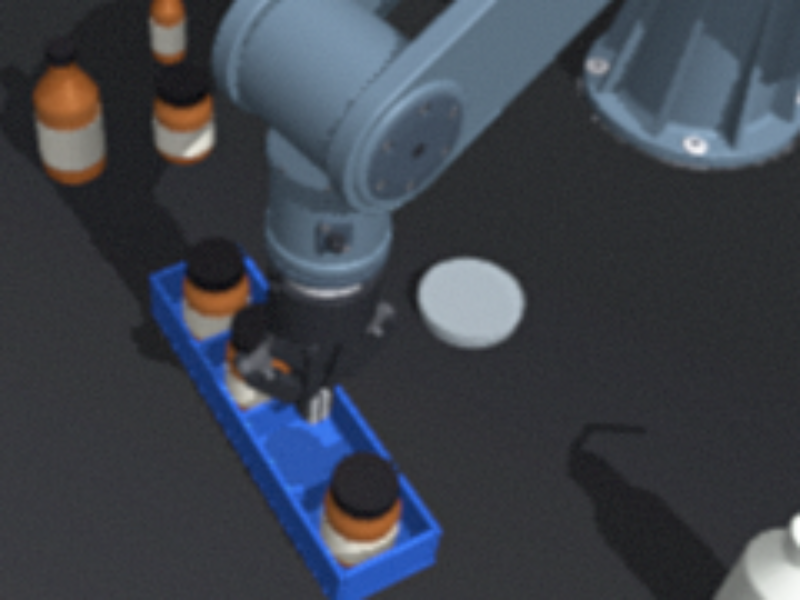

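The fingertips at (318,405) hover over the empty pocket and all the jars are undisturbed. I hold here, then hand in.

```bash
for i in 1 2; do python3 -m handwheel '[[[0,0,0,0],[0,0,0,0],[0,0,0,0],[0,0,0,0],[0,0,0,0],[0,0,0,0],[0,0,0,0],[0,0,0,0],[0,0,0,0],[0,0,0,0]]]' 0; done
python3 -c "from bench import ctrl;print(ctrl.hand_in())"
```

```text
time_s: 12.65
eef_pos: [0.5896, 0.1723, 0.091]
eef_rot: [-0.0, 0.734, 0.679, -0.0]
wrist_force: [-0.2, 0.2, 0.8]
opening: -0.001
grasp_force: 0.0
time_s: 13.9
eef_pos: [0.5896, 0.1724, 0.091]
eef_rot: [-0.0, 0.734, 0.679, -0.0]
wrist_force: [-0.3, -0.5, 0.1]
opening: -0.002
grasp_force: 0.0
the job is handed in; nothing more can be done
None
```

The arm pointed about 2 cm above the stray jar's cap, then about 2 cm above the rim at the empty pocket, holding each for 2.5 s; it ended there at 13.9 s with no sign of contact, and the job is handed in (no verdict was returned).

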